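# Fit the rails of a desk tidy and draw its end board home with a one-hand bar clamp

## Task

A wooden desk tidy is being glued up: put the long rail into the long front groove and the short rail into the short groove beside the pen block, then take the bar clamp that lies round the tidy by handle and trigger and pump the trigger until its jaws touch both ends and the right-hand end board is driven fully home. The clamp has no lock, so finish while still holding the trigger squeezed: firm pressure on the tidy, about 20 N, but never over about 45 N, which would crush the soft wood. Leave everything else on the desk alone.

Things in the scene. Friction and masses are not known exactly. Their poses are not given: they have to be found in the camera images.
- tidy: Wooden desk tidy, loose, 0.7 kg, 112 deep (x, away from the bar) x 144 long (y). Origin: centre of underside. At y +63 to +75 the left end board, 46 high; against it behind (x +4 to +52, y +19 to +63) a pen block 58 high with four dark holes; floor 10 thick with two grooves along y, 17 wide, 5 deep, at x -28 and +28; at the -y end the sliding right end board (joint tidy_board).
- tidy_board (a joint): Gap in m by which the right end board (112 x 12 x 46) still stands off the tidy; it slides along y on tight dowels (about 6 N), starts 6 to 9 mm open, 0 = home. Its outer face lies at tidy y = -69 mm minus this value. A rail that sticks out past the tidy's end keeps it from closing.
- long_groove (a point): Long front groove (nearer the clamp's bar), on its floor, 5 mm above the desk: middle of the 120 mm between left board and closed right board. Axes as the tidy's, groove along y. While the right board is open there is as much more room at the -y end.
- short_groove (a point): Short back groove beside the pen block, on its floor, 5 mm above the desk: middle of the 76 mm between pen block and closed right board. Axes as the tidy's; the open board's extra room is at the -y end.
- rail_long: Plain wooden rail 13 (x) x 118 (y) x 32 (z), 60 g, standing on its narrow edge on the desk to the right of the tidy. Origin: centre of its underside.
- rail_short: Look-alike rail of the same wood and section, 13 (x) x 74 (y) x 32 (z), 60 g, also standing to the right. Origin: centre of its underside. Which of the two lies nearer is random.
- clamp: One-hand bar clamp, grey, lying loose on its side (0.5 kg, 38 high), jaws already round the tidy. z up, y along the toothed steel bar (8 wide, at x 0, z 9 to 27), +x to the tidy. Its head (y -37 to +26) has the head jaw on the +x side and on the -x side, towards the robot, the fixed handle (x -26 to -112, y -30 to -10, z 3 to 33) with the trigger beside it at +y.
- clamp_grip (a point): Where to take the clamp: midway between the outer faces of handle and trigger, 62 mm from the bar, 18 mm above the desk. Axes as the clamp's; squeeze along y, fingers pointing down. Width over both: 60 mm with trigger out, 34 mm fully squeezed; they are 26 to 30 mm high. The head may slide on the desk as you pump.
- trigger_angle (a joint): Trigger angle in rad: 0 out, 0.29 fully squeezed. A full squeeze draws the bar 12 mm in; let out, its spring returns it (3 N out to 6 N in, at the grip) while the pawl slips back over the teeth. Open the fingers to 75 mm or more between strokes, or they keep it partly in.
- clamp_bar (a joint): How far the bar is drawn in, m (limit 0.066): the pads stand 190 mm apart minus this. Starts at 6 to 18 mm, so 3 to 5 squeezes close it. No lock: only about 3 N of friction keeps the bar from slipping back, so real pressure lasts only while the trigger is held.
- clamp_trigger: The bare-metal trigger, the part the finger pulls: 12 thick, 26 high; origin: its pivot in the head, on the bar's far side. When it stalls on the load, the pads press about as hard as each finger does: 19 N of finger gives 14 N, 26 N gives 25 N, 40 N gives 41 N. At the end the fingers must still hold it squeezed.
- clamp_pad: Soft rubber pad 36 x 12 x 30 on the far jaw, which presses the outside of the left end board. It gives 1 mm per 16 N. Origin: that of the clamp, shifted with the bar; for the pad itself see point far_pad_face.
- pad_squash (a joint): How far the far pad is pressed in, m: 0 free, 0.006 at its stop; 1 mm stands for 16 N of clamping force.
- far_pad_face (a point): Centre of the far pad's pressing face, 20 mm above the desk; it moves to clamp -y as the clamp closes.
- head_pad_face (a point): Centre of the head jaw's rubber pad face, opposite the right end board, 20 mm above the desk.
- coffee_glass: Bystander: double-walled glass 78 dia x 88 tall on the right; origin under its centre. Not to be moved.
- clip_tin: Bystander: round tin 57 dia x 26 on the right, near the edge; origin under its centre. Not to be moved.
- pencil_black: Bystander: black pencil 161 long, behind the tidy; origin under its centre. Not to be moved.
- eraser: Bystander: eraser 19 x 46 x 12, front left of the tidy; origin under its centre. Not to be moved.
- glue: Bystander: white glue bottle 42 dia x 120 tall, behind the tidy to the left; origin under its centre. Not to be moved.

How it is judged:
By the outcome, as a careful person would: the job done as asked, in the order asked, and still so for the second after the job is handed in, while the arm keeps its last pose, push and grip.
It also fails if it takes over 72 s, if anything falls off the work surface, if the arm or the gripper's body presses on something with over 40 N, if the wrist force passes 120 N, or if a joint passes its speed limit or range.

## Robot

A 6-joint arm with a two-finger parallel gripper is mounted at the origin on a cart in front of the work surface, level with it; the furniture and walls round the work are solid. World frame = base frame: x ahead of the robot, y to its left, z up, the work surface at z = 0. Lengths are in mm, angles in rad, forces in N, time in s.
With the tool pointing down it reaches from about 225 to 875 mm from the base axis. Payload 3.4 kg.
Tool frame: the origin (TCP) lies between the finger pads; the fingertips stand 17 mm ahead of it and the grasp point (between the pads) lies 2 mm behind it; z points along the fingers, y is the line along which they close (so a half turn about z gives the same grasp; the last joint's range is limited). The gripper opens to 85 mm and grips with 20 to 120 N. Pads are 22 mm wide; open, the fingers measure 114 mm over their backs; the gripper's body (76 mm by 85 mm) begins 54 mm behind the grasp point. The pads swing forward as they close: fully open they stand 13 mm farther back than shut.
Start: joints at [-1.388, 0.276, 1.505, -0, 1.361, -0.121], TCP at [172.009, -548.702, 248.328] pointing down, gripper open.
Joint ranges: [-2.89, 2.89], [-0.75, 2.08], [0.22, 2.7], [-1.18, 4.32], [0.11, 2.71], [-2.7, 2.7]. Speed limits (rad/s): [2.57, 2.57, 3.14, 3.14, 3.14, 3.14].

## Interface

Orientations are given as a rotation vector (axis times angle).
In Python, from rig import status, optics, env gives the robot as it stands.
- The arm moves only by the tool drive_tool, never from a script. Its argument "targets" is a list of rows, each a list of 7 numbers: the shift along the tool's x, y, z as a fraction of full scale, then the turn, a rotation vector about the tool's x, y, z as a fraction of full scale, then the closure, from 0 (fully open) to 1 (shut). A call has 1 to 12 rows; each row shifts and turns the commanded pose from where the row before left it, along the tool's axes as they then stand; what a row does not reach is not made up. Full scale, the value 1, is 250 mm for a shift and 2 rad for a turn. A row lasts 1/8 s, in which the tool goes at most 62.5 mm and 10.7 degrees, less where a joint would pass 70% of its speed; a pose out of reach is approached as far as the arm can. A call with a number of a shift or a turn outside -1 to 1 is refused whole. A call with a gripper value outside its range is refused whole. The fingers move at their own pace and stop on an object; the grip force is fixed at half the most. Time passes only in rows, so rows that do not move let the fingers close. It gives the time, the measured TCP pose, the force, the opening and the grip force at its end, in the units of the state.
- status.observe(): the state, without advancing time (a new reading comes with each control period).
- optics.get_image(name): name is "scene" or "side" or "wrist"; returns a dict with "frame" (384x512x3 uint8, red, green, blue), "depth" (384x512 float32, mm along the optical axis (not along the pixel's ray), 0 where there is no reading), "fx", "fy", "cx", "cy" (pixels), "rvec" (rotation vector, rad) and "tvec" (3), from world to camera coordinates, as OpenCV has them. Camera axes: x right, y down, z forward; pixel columns grow to the right and rows downward; lengths in mm; the calibration is good to about 2 mm. A picture is of the moment at which its call begins.
- env.hand_in(): hands the job in; it is judged then, once.
The state is a dict: "t": time; "qpos": joint angles; "qvel": joint speeds; "joint_efforts": joint torques, N m; "tcp_pos": TCP position; "eef_rot": TCP orientation; "ft_force": force on the tool from outside, world axes, zero at the start; "moment": the same for the moment, N m; "gripper_width": finger opening in mm; "finger_force": force on a finger pad.
Only numpy, scipy, OpenCV 4.12 (cv2) and the standard library are available. Lean on these libraries where they do the work, as an engineer would, in place of code of your own. Each camera call takes 0.05 s, during which the arm holds its last target. There are 200 camera calls.

## Working session

There is one attempt and no reset: what is moved stays moved. The work goes in short steps, Python scripts to look and compute and a tool call to move; the robot and the scene stay as the last step left them, time stands still between calls to the robot, and variables do not carry over. Pictures are saved under pics/ and viewed, at most 10 in all, crops included, and the job is handed in when it is done.

Besides the shell and the picture viewer there is one more tool, called after "Emit:" by a JSON object that holds its "name" and its "arguments". drive_tool: Moves the arm, as the interface text tells. Shift numbers are shares of 250 mm and turn numbers shares of 2 rad, none past 1 either way. Its arguments: {"type":"object","properties":{"targets":{"type":"array"}},"required":["targets"]}

```bash
ls; mkdir -p pics
cat > h.py <<'E'
import numpy as np, cv2
from scipy.spatial.transform import Rotation as R
from rig import status, optics, env
def cloud(im):
    d=im["depth"]; v,u=np.mgrid[:d.shape[0],:d.shape[1]]
    c=np.dstack([(u-im["cx"])/im["fx"]*d,(v-im["cy"])/im["fy"]*d,d])
    Rm=R.from_rotvec(np.ravel(im["rvec"])).as_matrix()
    p=(c-np.ravel(im["tvec"]))@Rm
    p[d==0]=np.nan
    return p
def save(im,name): cv2.imwrite("pics/"+name,cv2.cvtColor(im["frame"],cv2.COLOR_RGB2BGR))
def topview(p,frame,x0,x1,y0,y1,s=1.0,zmin=-5):
    # height map and colour, row = x decreasing, col = y decreasing
    H=int((x1-x0)*s);W=int((y1-y0)*s)
    q=p.reshape(-1,3);c=frame.reshape(-1,3)
    ok=np.isfinite(q[:,0])&(q[:,2]>zmin)
    q=q[ok];c=c[ok];o=np.argsort(q[:,2]);q=q[o];c=c[o]
    r=((x1-q[:,0])*s).astype(int);k=((y1-q[:,1])*s).astype(int)
    m=(r>=0)&(r<H)&(k>=0)&(k<W)
    im=np.zeros((H,W,3),np.uint8);z=np.full((H,W),np.nan)
    im[r[m],k[m]]=c[m];z[r[m],k[m]]=q[m,2]
    return im,z
E
python3 - <<'E'
from h import *
print(status.observe())
a=[optics.get_image(n) for n in("scene","side","wrist")]
for n,i in zip("abc",a):
    print(n,i["fx"],-R.from_rotvec(np.ravel(i["rvec"])).as_matrix().T@np.ravel(i["tvec"])); 
    np.savez("im_%s.npz"%n,**i)
v=np.hstack([a[0]["frame"],a[1]["frame"]])
v=cv2.resize(v,(800,300));
f=np.vstack([a[0]["frame"]]);save(a[0],"scene0.png")
save({"frame":a[1]["frame"]},"side0.png")
E
```

```text
pics
{'t': 0.0, 'qpos': array([-1.38798667e+00,  2.76611821e-01,  1.50616601e+00,  1.18319496e-05,
        1.36068308e+00, -1.21018670e-01]), 'qvel': array([ 1.32825997e-03,  1.76881196e-03,  1.26672286e-03,  4.86071665e-05,
       -8.98326620e-04,  5.75039259e-04]), 'joint_efforts': array([ 4.65169542e-04, -4.16765249e+01, -2.45801729e+01,  7.33752336e-05,
        1.08628583e-02,  1.00577125e-06]), 'tcp_pos': array([ 171.92170513, -548.16657721,  247.41698142]), 'eef_rot': array([-3.10356599e+00, -4.75132387e-01,  7.24456005e-05]), 'ft_force': array([0.29041651, 0.23052377, 0.77778421]), 'moment': array([ 0.00820498,  0.08400784, -0.02141176]), 'finger_force': 0.0, 'gripper_width': 85.37062298069971}
a 379.94381551906116 [ 51.29877451 314.71989174 817.41827276]
b 404.8985384792983 [  969.45423566 -1074.52386055   609.75584673]
c 300.1937126670029 [ 249.74002652 -524.31808067  373.12716131]
```

View pics/scene0.png

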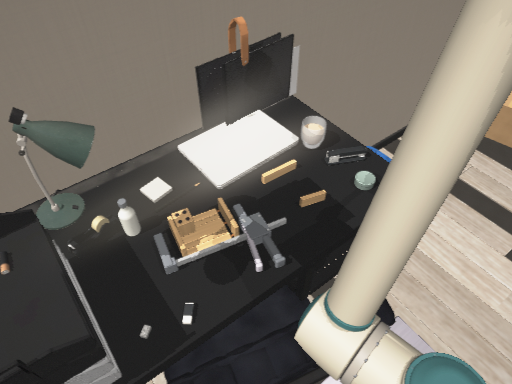

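View pics/side0.png

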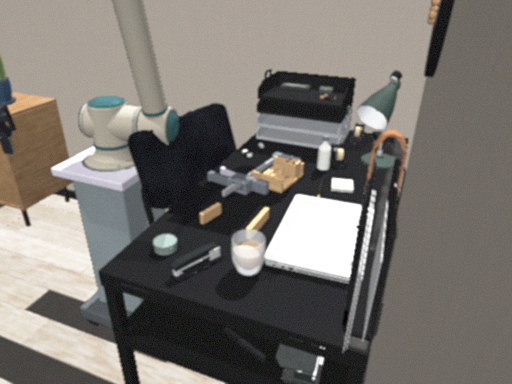

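The scene view shows the tidy at about (200,230), with the clamp head at (258,228) and its handle and trigger down to about (275,262). The long rail is at (280,172) and the short one at (312,198). The glass is at (313,130), the tin at (365,180) and the glue at (130,220).

Run:
```python
from h import *
for n in "ab":
    i=dict(np.load("im_%s.npz"%n)); p=cloud(i); f=i["frame"]
    hsv=cv2.cvtColor(f,cv2.COLOR_RGB2HSV)
    print(n,"desk z",np.nanmedian(p[...,2][(abs(p[...,2])<25)]))
    m=((hsv[...,0]>10)&(hsv[...,0]<25)&(hsv[...,1]>90)&(hsv[...,2]>60)&(p[...,2]>3)&(p[...,2]<80)&(p[...,0]<700)).astype(np.uint8)
    k,l,s,c=cv2.connectedComponentsWithStats(m)
    for j in range(1,k):
        if s[j,4]>40:
            q=p[l==j]; zt=np.percentile(q[:,2],92)
            t=q[q[:,2]>zt-8][:,:2]
            print(n,s[j],"zmax",zt,cv2.minAreaRect(t.astype(np.float32)),len(t))
i=dict(np.load("im_a.npz"));p=cloud(i)
im,z=topview(p,i["frame"],250,500,-200,250,1)
im=cv2.dilate(im,np.ones((2,2)))
im=cv2.resize(im,None,fx=1.75,fy=1.75)
save({"frame":im},"top0.png")
```

```text
a desk z 0.9902390724875693
a [262 162  34  22 234] zmax 30.25436191038573 ((642.08251953125, -219.714599609375), (117.23743438720703, 12.342509269714355), 81.84593200683594) 83
a [299 190  27  17 258] zmax 33.382692895433685 ((509.5574645996094, -227.8405303955078), (73.96495056152344, 15.687581062316895), 75.85919952392578) 133
a [ 167  198   72   58 2138] zmax 57.25289869747144 ((601.2969970703125, 73.5521469116211), (141.63804626464844, 109.46788024902344), 78.27471923828125) 261
b desk z -0.24804081402085482
b [252 157  51  35 877] zmax 54.21442717583812 ((613.8294677734375, 61.262603759765625), (143.71029663085938, 94.65339660644531), 82.99954223632812) 118
b [199 203  22  21 245] zmax 31.634656310985978 ((508.1970520019531, -232.78172302246094), (74.327392578125, 15.455587387084961), 73.5064697265625) 114
b [252 208  17  21 109] zmax 28.762558357581145 ((652.6151733398438, -218.71055603027344), (103.76575469970703, 2.925902843475342), 86.37583923339844) 50
```

View pics/top0.png

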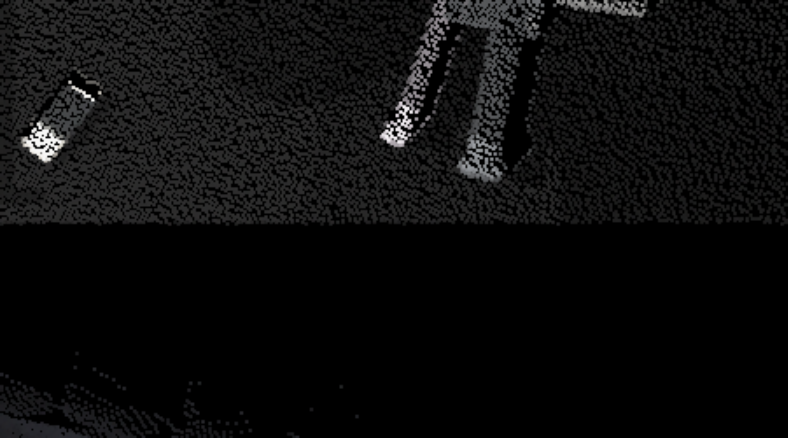

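The top-down crop missed the tidy because the x range was wrong. Its only useful content is the handle and trigger ends near (400,135) and (480,170) px, so I'll measure from the wrist camera.

```bash
cat >> h.py <<'E'
def plan(x,y,z,yaw,close=0,v=0.24,w=0.09):
    """yaw = world yaw of tool x (rad), tool down. prints rows from the measured pose."""
    s=status.observe(); p=s["tcp_pos"].copy(); R0=R.from_rotvec(s["eef_rot"])
    Rt=R.from_euler("z",yaw)*R.from_euler("x",np.pi); dr=(R0.inv()*Rt).as_rotvec()
    d=np.array([x,y,z])-p
    n=int(max(np.ceil(np.linalg.norm(d)/250/v),np.ceil(np.linalg.norm(dr)/2/w),1))
    rows=[]
    for k in range(n):
        st=R0.inv().apply(np.array([x,y,z])-p)/250/(n-k); st=np.round(st,3)
        rv=np.round((R0.inv()*Rt).as_rotvec()/2/(n-k),3)
        rows.append([float(a) for a in (*st,*rv,close)])
        p=p+R0.apply(st*250); R0=R0*R.from_rotvec(rv*2)
    print("t",round(s["t"],2),"tcp",s["tcp_pos"].round(1),"w",round(s["gripper_width"],1),"n",n)
    for r in rows: print(r)
E
python3 - <<'E'
from h import *
i=dict(np.load("im_c.npz")); s=status.observe()
T=R.from_rotvec(s["eef_rot"]).as_matrix(); Rm=R.from_rotvec(np.ravel(i["rvec"])).as_matrix()
C=-Rm.T@np.ravel(i["tvec"])
print("cam in tool",T.T@(C-s["tcp_pos"]),"cam axes in tool\n",(T.T@Rm.T).round(3))
# view over tidy
plan(560,-30,300,np.radians(78))
E
```

```text
cam in tool [  81.44743829    0.19636887 -125.47038823] cam axes in tool
 [[ 0.001 -0.95  -0.313]
 [ 1.     0.001 -0.   ]
 [ 0.    -0.313  0.95 ]]
t 0.15 tcp [ 171.9 -548.3  247.6] w 85.5 n 11
[0.191, -0.138, -0.019, -0.0, -0.0, -0.048, 0.0]
[0.203, -0.119, -0.019, -0.0, -0.0, -0.048, 0.0]
[0.214, -0.099, -0.019, -0.0, -0.0, -0.048, 0.0]
[0.222, -0.078, -0.019, -0.0, -0.0, -0.048, 0.0]
[0.229, -0.056, -0.019, -0.0, -0.0, -0.048, 0.0]
[0.233, -0.034, -0.019, -0.0, -0.0, -0.048, 0.0]
[0.235, -0.011, -0.019, -0.0, -0.0, -0.048, 0.0]
[0.235, 0.011, -0.019, -0.0, -0.0, -0.048, 0.0]
[0.233, 0.034, -0.018, -0.0, -0.0, -0.048, 0.0]
[0.229, 0.056, -0.019, -0.0, -0.0, -0.048, 0.0]
[0.222, 0.078, -0.018, -0.0, -0.001, -0.049, 0.0]
```

Emit:
{"name": "drive_tool", "arguments": {"targets": [[0.19,-0.14,-0.02,0,0,-0.048,0],[0.2,-0.12,-0.02,0,0,-0.048,0],[0.21,-0.1,-0.02,0,0,-0.048,0],[0.22,-0.08,-0.02,0,0,-0.048,0],[0.23,-0.055,-0.02,0,0,-0.048,0],[0.23,-0.035,-0.02,0,0,-0.048,0],[0.235,-0.01,-0.02,0,0,-0.048,0],[0.235,0.01,-0.02,0,0,-0.048,0],[0.235,0.035,-0.02,0,0,-0.048,0],[0.23,0.055,-0.02,0,0,-0.048,0],[0.22,0.08,-0.02,0,0,-0.048,0],[0.12,0,0,0,0,0,0]]}}

```text
t: 1.65
tcp_pos: [565.7, 1.3, 302.8]
eef_rot: [2.44, 1.979, 0.001]
ft_force: [-0.6, -0.5, -0.8]
gripper_width: 85.6
finger_force: 0.0
```

Emit:
{"name": "drive_tool", "arguments": {"targets": [[0,0,0,0,0,0,0],[0,0,0,0,0,0,0]]}}

```text
t: 1.9
tcp_pos: [563.3, -1.7, 303.0]
eef_rot: [2.443, 1.975, -0.002]
ft_force: [-0.2, -0.5, 0.0]
gripper_width: 85.5
finger_force: 0.0
```

Run:
```python
from h import *
i=optics.get_image("wrist"); np.savez("im_w1.npz",**i); save(i,"w1.png")
s=status.observe(); print(s["t"],s["tcp_pos"],s["eef_rot"],s["ft_force"])
```

```text
1.95 [563.27462137  -2.07780123 303.11626036] [ 2.44372705e+00  1.97391947e+00 -1.61829524e-03] [-0.14867772 -0.19745081  0.23738438]
```

View pics/w1.png

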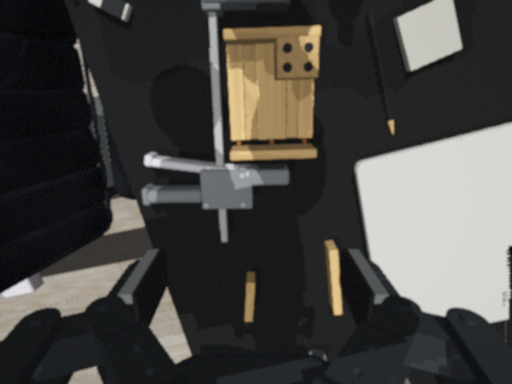

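The wrist view is clear. The tidy runs from (222,28) to (320,160), with its right board standing open near y=150. The clamp head is at (228,188), its trigger at (150,160) and handle at (150,195). The short rail is at (250,297) and the long one at (334,277).

```bash
cat >> h.py <<'E'
def rect(t):
    c,s,a=cv2.minAreaRect(np.asarray(t[:,:2],np.float32))
    if s[0]<s[1]: s=s[::-1]; a+=90
    a=(a+90)%180-90; 
    return np.round(c,1),np.round(s,1),round(a,2)
def raster(t,z):pass
def woodmask(i):
    h=cv2.cvtColor(i["frame"],cv2.COLOR_RGB2HSV)
    return (h[...,0]>8)&(h[...,0]<28)&(h[...,1]>80)&(h[...,2]>50)
def rayplane(i,uv,z):
    Rm=R.from_rotvec(np.ravel(i["rvec"])).as_matrix(); C=-Rm.T@np.ravel(i["tvec"])
    uv=np.asarray(uv,float).reshape(-1,2)
    d=np.c_[(uv[:,0]-i["cx"])/i["fx"],(uv[:,1]-i["cy"])/i["fy"],np.ones(len(uv))]@Rm
    return C+d*((z-C[2])/d[:,2])[:,None]
def top(i,box,z,tol=5,mask=None):
    """rect of pixels of box (u0,v0,u1,v1) whose depth height is z+-tol, rays cast on plane z"""
    p=cloud(i); m=abs(p[...,2]-z)<tol
    if mask is not None: m&=mask
    b=np.zeros_like(m); b[box[1]:box[3],box[0]:box[2]]=1; m&=b
    k,l,s,c=cv2.connectedComponentsWithStats(m.astype(np.uint8)); j=1+np.argmax(s[1:,4]); m=l==j
    v,u=np.nonzero(m); 
    pts=np.vstack([np.c_[u+a,v+b] for a in(-.5,.5) for b in(-.5,.5)])
    return rect(rayplane(i,pts,z)),np.nanmedian(p[...,2][m]),m.sum()
E
python3 - <<'E'
from h import *
i=dict(np.load("im_w1.npz")); w=woodmask(i); p=cloud(i)
print("desk",np.nanmedian(p[300:330,270:310,2]))
print("short",top(i,(235,260,265,335),32,6,w))
print("long",top(i,(318,230,350,325),32,6,w))
print("Lboard",top(i,(215,20,330,60),46,5,w))
print("block",top(i,(260,25,330,90),58,5))
print("Rboard",top(i,(215,135,330,170),46,5,w))
print("floor",top(i,(215,30,330,150),10,4,w))
print("grid z head/handle/trigger")
for uv in [(228,188),(170,195),(170,163),(270,177),(224,225),(217,100)]: print(uv,p[uv[1],uv[0]].round(1))
E
```

```text
desk -0.3041470621301957
short ((array([ 509.5, -226.5]), array([78.1, 14.6]), 74.89), np.float64(31.676997412093694), np.int64(331))
long ((array([ 646.3, -220.4]), array([122. ,  15.5]), 86.49), np.float64(31.592779071680617), np.int64(575))
Lboard ((array([615.2, 136.5]), array([112.2,  13.5]), -10.21), np.float64(45.68834171572728), np.int64(1067))
block ((array([637.7, 104.3]), array([48.6, 44.9]), -10.23), np.float64(57.800496226982965), np.int64(1784))
Rboard ((array([590. ,  -0.8]), array([111.1,  14. ]), -10.23), np.float64(45.539184757997944), np.int64(820))
floor ((array([602.2,  67.8]), array([131.5,  46.2]), 80.28), np.float64(9.822509862281205), np.int64(2441))
grid z head/handle/trigger
(228, 188) [522.1 -36.3  38.7]
(170, 195) [439.9 -31.   33.1]
(170, 163) [452.4  12.2  30.5]
(270, 177) [581.  -33.1  38.4]
(224, 225) [501.4 -93.5  27.3]
(217, 100) [534.2  78.   26.5]
```

Run:
```python
from h import *
i=dict(np.load("im_w1.npz")); p=cloud(i)
for u in range(345,400,6): print(u,p[270,u].round(0))
i=dict(np.load("im_a.npz")); p=cloud(i); print("glass",p[118,313],p[140,313],"tin",p[176,365],"stapler",p[155,345])
plan(646,-221,130,np.radians(86.5),0.6)
```

```text
345 [607.  -8. 308.]
351 [608.  -4. 315.]
357 [609.   0. 321.]
363 [611.  -0. 321.]
369 [613.  -0. 321.]
375 [618.  -6. 314.]
381 [621.  -6. 315.]
387 [ 730. -222.   23.]
393 [ 739. -224.   23.]
399 [ 748. -226.   24.]
glass [ 718.903698   -416.24895789   79.21308169] [ 663.4750783  -369.36791738   50.74087739] tin [ 474.03251597 -400.39896689   28.28875136] stapler [ 569.72491612 -416.95934494   30.74441188]
t 1.95 tcp [563.3  -2.1 303.1] w 85.6 n 5
[-0.157, 0.102, 0.139, -0.0, 0.0, -0.015, 0.6]
[-0.16, 0.097, 0.138, -0.0, 0.0, -0.015, 0.6]
[-0.163, 0.092, 0.139, -0.0, 0.0, -0.015, 0.6]
[-0.166, 0.087, 0.138, -0.0, 0.0, -0.015, 0.6]
[-0.168, 0.082, 0.139, -0.0, 0.0, -0.015, 0.6]
```

Emit:
{"name": "drive_tool", "arguments": {"targets": [[-0.157,0.1,0.139,0,0,-0.015,0.6],[-0.16,0.097,0.139,0,0,-0.015,0.6],[-0.163,0.092,0.139,0,0,-0.015,0.6],[-0.166,0.087,0.139,0,0,-0.015,0.6],[-0.168,0.082,0.139,0,0,-0.015,0.6],[0,0,0,0,0,0,0.6],[0,0,0,0,0,0,0.6]]}}

```text
t: 2.82
tcp_pos: [645.7, -220.5, 129.8]
eef_rot: [-2.29, -2.15, -0.0]
ft_force: [-0.7, 0.2, 0.6]
gripper_width: 34.2
finger_force: 0.0
```

Run:
```python
from h import *
i=optics.get_image("wrist"); np.savez("im_w2.npz",**i); save(i,"w2.png")
w=woodmask(i); p=cloud(i)
for z in (32,): print("long",top(i,(0,0,512,384),z,3,w), top(i,(0,0,512,384),z,1.5,w))
plan(646,-221,24,np.radians(86.5),0.6)
```

```text
long ((array([ 647.2, -222.7]), array([117.6,  13.7]), 86.4), np.float64(31.774446557113926), np.int64(2287)) ((array([ 647.2, -222.7]), array([117.6,  13.7]), 86.4), np.float64(31.79504736391322), np.int64(2206))
t 2.88 tcp [ 646.1 -219.8  130.7] w 34.3 n 2
[-0.002, -0.0, 0.213, 0.0, 0.0, -0.0, 0.6]
[-0.003, -0.0, 0.214, 0.0, 0.0, -0.0, 0.6]
```

View pics/w2.png

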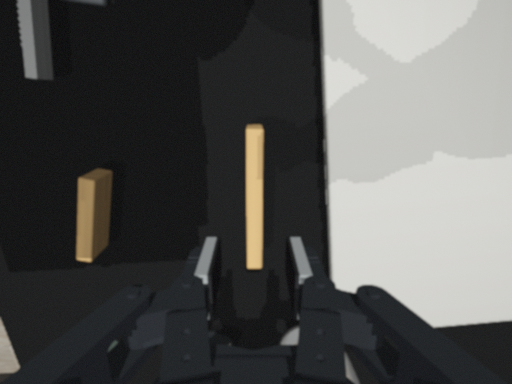

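The long rail sits at (254,195) px, midway between the fingers. The laptop edge is well to the right at u≈322. I'll descend and grip.

Emit:
{"name": "drive_tool", "arguments": {"targets": [[-0.01,0.004,0.15,0,0,0,0.6],[0,0,0.15,0,0,0,0.6],[0,0,0.125,0,0,0,0.6],[0,0,0,0,0,0,0.6],[0,0,0,0,0,0,1],[0,0,0,0,0,0,1],[0,0,0,0,0,0,1],[0,0,0,0,0,0,1]]}}

```text
t: 3.88
tcp_pos: [648.9, -222.6, 26.1]
eef_rot: [2.285, 2.15, 0.003]
ft_force: [-1.0, 0.6, 6.7]
gripper_width: 11.7
finger_force: 61.1
```

Run:
```python
from h import *
s=status.observe(); print(s["tcp_pos"],s["gripper_width"],s["finger_force"],s["ft_force"],s["t"])
```

```text
[ 648.85422968 -222.57540668   26.0604684 ] 11.73050700290414 61.07808709144592 [-1.03936174  0.62824671  6.74402652] 3.875
```

Emit:
{"name": "drive_tool", "arguments": {"targets": [[0,0,-0.2,0,0,0,1],[0,0,-0.24,0,0,0,1],[0,0,0,0,0,0,1]]}}

```text
t: 4.25
tcp_pos: [650.9, -223.9, 140.4]
eef_rot: [2.279, 2.144, 0.008]
ft_force: [0.8, -0.1, -0.9]
gripper_width: 12.0
finger_force: 60.1
```

Run:
```python
from h import *
plan(575.7,75,130,np.radians(79.8),1)
```

```text
t 4.25 tcp [ 650.9 -223.9  140.4] w 12.0 n 6
[0.196, -0.062, 0.005, 0.001, 0.0, 0.01, 1.0]
[0.195, -0.066, 0.005, 0.001, 0.0, 0.01, 1.0]
[0.193, -0.07, 0.006, 0.001, 0.001, 0.01, 1.0]
[0.192, -0.074, 0.006, 0.001, 0.0, 0.009, 1.0]
[0.19, -0.078, 0.006, 0.001, 0.001, 0.01, 1.0]
[0.189, -0.081, 0.007, 0.002, 0.0, 0.009, 1.0]
```

Emit:
{"name": "drive_tool", "arguments": {"targets": [[0.196,-0.062,0.006,0,0,0.01,1],[0.195,-0.066,0.006,0,0,0.01,1],[0.193,-0.07,0.006,0,0,0.01,1],[0.192,-0.074,0.006,0,0,0.009,1],[0.19,-0.078,0.006,0,0,0.01,1],[0.189,-0.081,0.006,0,0,0.009,1],[0,0,0,0,0,0,1],[0,0,0,0,0,0,1],[0,0,0,0,0,0,1]]}}

```text
t: 5.38
tcp_pos: [572.3, 75.6, 124.1]
eef_rot: [2.41, 2.015, -0.0]
ft_force: [0.1, -0.1, -0.6]
gripper_width: 11.6
finger_force: 60.1
```

Run:
```python
from h import *
i=optics.get_image("wrist"); np.savez("im_w3.npz",**i); save(i,"w3.png")
s=status.observe(); print(s["tcp_pos"],s["eef_rot"]); t=s["tcp_pos"]
w=woodmask(i); p=cloud(i)
z=t[2]-26+32
print("rail",top(i,(0,0,512,384),z,4,w))
print("Lb",top(i,(0,0,512,384),46,3,w)); print("bl",top(i,(0,0,512,384),58,3,w))
plan(575.7,75,130,np.radians(79.8),1)
```

```text
[572.27999331  75.54394474 124.13787363] [ 2.41042133e+00  2.01429269e+00 -3.75503619e-04]
rail ((array([574.8,  83.2]), array([101.6,  13.9]), 79.82), np.float64(129.9558613998248), np.int64(5528))
Lb ((array([611.5, 115.9]), array([111.5,  55.1]), -10.18), np.float64(45.73253865268021), np.int64(3331))
bl ((array([637.4, 105. ]), array([48.5, 44. ]), -10.18), np.float64(57.85024696937312), np.int64(4235))
t 5.42 tcp [572.3  75.5 124.1] w 11.9 n 1
[0.0, 0.014, -0.023, 0.0, 0.0, -0.0, 1.0]
```

View pics/w3.png

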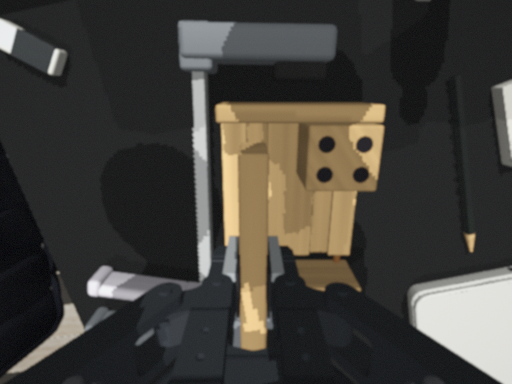

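The rail is held straight at (254,250) px, over the left (front) groove; the pen block is at (343,160). I'll apply a 2 mm lateral correction and lower it.

Emit:
{"name": "drive_tool", "arguments": {"targets": [[0,0.008,0.15,0,0,0,1],[0,0,0.15,0,0,0,1],[0,0,0,0,0,0,1],[0,0,0,0,0,0,1],[0,0,0,0,0,0,1]]}}

```text
t: 6.05
tcp_pos: [575.3, 76.2, 51.0]
eef_rot: [2.408, 2.014, 0.004]
ft_force: [0.6, -0.4, -0.1]
gripper_width: 11.8
finger_force: 60.0
```

Run:
```python
from h import *
i=optics.get_image("wrist"); np.savez("im_w4.npz",**i)
s=status.observe(); print(s["tcp_pos"],s["eef_rot"],s["ft_force"]); t=s["tcp_pos"]
w=woodmask(i); p=cloud(i)
print("rail",top(i,(0,0,512,384),t[2]+6,2.5,w))
print("bl",top(i,(0,0,512,384),58,3,w))
b=top(i,(0,0,512,384),58,3,w)[0]; a=np.radians(b[2]); 
plan(574.3,75.8,31,np.radians(79.8),1)
```

```text
[575.12524403  76.28585042  50.90737055] [2.40773686 2.01472369 0.00384693] [-0.96869655  0.88817225 -0.40305095]
rail ((array([637.7, 104.7]), array([49.1, 44.2]), -10.17), np.float64(57.83616592257087), np.int64(9531))
bl ((array([637.3, 105.1]), array([48.4, 43.8]), -10.16), np.float64(57.845883363566486), np.int64(9518))
t 6.1 tcp [575.1  76.3  50.9] w 11.6 n 1
[-0.003, -0.003, 0.08, 0.002, -0.0, 0.0, 1.0]
```

Run:
```python
from h import *
i=dict(np.load("im_w4.npz")); w=woodmask(i)
(c,s,a),z,n=top(i,(200,0,285,384),57,2.5,w); print(c,s,a,z,n)
(cb,_,ab),_,_=top(i,(290,0,512,384),58,3,w); print(cb,ab)
d=c-cb; y=np.radians(-10.17); X=np.array([np.cos(y),np.sin(y)]);Y=np.array([-X[1],X[0]])
print("rail rel tidy x",28+d@X,"far end y",41+d@Y+s[0]/2, "s",s)
```

```text
[577.7  83.6] [101.2  13.4] 79.88 56.82546366799439 5511
[637.3 105.1] -10.16
rail rel tidy x -26.867334448896493 far end y 59.9142680300277 s [101.2  13.4]
```

Emit:
{"name": "drive_tool", "arguments": {"targets": [[0,-0.0045,0.03,0,0,0,1],[0,0,0.025,0,0,0,1],[0,0,0.02,0,0,0,1],[0,0,0,0,0,0,1],[0,0,0,0,0,0,1]]}}

```text
t: 6.72
tcp_pos: [572.8, 76.7, 35.6]
eef_rot: [2.408, 2.016, 0.002]
ft_force: [-8.9, -1.2, 36.3]
gripper_width: 12.1
finger_force: 65.2
```

Emit:
{"name": "drive_tool", "arguments": {"targets": [[0,0,-0.04,0,0,0,1],[0,0,0,0,0,0,1],[0,0,0,0,0,0,1]]}}

```text
t: 7.1
tcp_pos: [572.3, 76.6, 39.7]
eef_rot: [-2.408, -2.016, 0.002]
ft_force: [0.4, -0.2, -1.0]
gripper_width: 11.5
finger_force: 60.1
```

```bash
cat > rel.py <<'E'
from h import *
import sys
def rel(i,zt,box):
    w=woodmask(i)
    (c,s,a),z,n=top(i,box,zt,2.5,w)
    (cb,_,ab),_,_=top(i,(290,0,512,384),58,3,w)
    d=c-cb; y=np.radians(-10.17); X=np.array([np.cos(y),np.sin(y)]);Y=np.array([-X[1],X[0]])
    print("rail",c,s,a,round(z,1),n,"rel x",28+d@X,"far y",41+d@Y+s[0]/2,"block",cb,ab)
E
python3 - <<'E'
from rel import *
i=optics.get_image("wrist"); np.savez("im_w5.npz",**i)
s=status.observe(); t=s["tcp_pos"]; print(t,s["eef_rot"],s["ft_force"])
for z in (t[2]+4,t[2]+6): rel(i,z,(200,0,285,384))
p=cloud(i)
# floor cross-section just in front of the pen block: heights vs tidy x, in tidy y -? visible
y=np.radians(-10.17);X=np.array([np.cos(y),np.sin(y),0]);Y=np.array([-X[1],X[0],0]);O=np.array([602.6,69.5,0])
q=(p.reshape(-1,3)-O);tx=q@X;ty=q@Y;tz=q[:,2]
for a in range(-58,8,2):
    m=(tx>a-1)&(tx<a+1)&(ty>40)&(ty<61)
    m2=(tx>a-1)&(tx<a+1)&(ty>20)&(ty<40)
    print(a,round(np.median(tz[m]),1) if m.sum() else None,round(np.median(tz[m2]),1) if m2.sum() else None,end=" | ")
save(dict(frame=cv2.resize(i["frame"][80:330,170:400],None,fx=2.3,fy=2.3,interpolation=cv2.INTER_CUBIC)),"w5.png")
E
```

```text
[572.23660947  76.64592878  39.52201665] [-2.40827303e+00 -2.01574908e+00  2.15733072e-03] [-0.40567903 -0.27644223 -1.41890417]
rail [574.7  82.9] [103.5  14.1] 79.91 45.3 4282 rel x -29.562857759468223 far y 59.66635741694654 block [637.2 105.3] -10.09
rail [574.9  83.9] [101.4  13.8] 79.91 45.5 5221 rel x -29.54256951304039 far y 59.635959489844026 block [637.2 105.3] -10.09
-58 -0.4 -0.3 | -56 0.1 0.3 | -54 9.9 9.9 | -52 9.9 9.9 | -50 10.0 10.0 | -48 10.1 10.3 | -46 10.0 10.3 | -44 9.9 10.3 | -42 10.0 10.3 | -40 9.9 10.3 | -38 10.0 109.9 | -36 45.2 45.3 | -34 45.4 45.7 | -32 45.4 45.6 | -30 45.4 45.6 | -28 45.5 45.4 | -26 45.4 45.6 | -24 45.0 45.0 | -22 4.9 94.5 | -20 4.9 5.4 | -18 9.4 9.7 | -16 9.9 10.4 | -14 10.0 10.4 | -12 10.0 10.3 | -10 9.9 10.0 | -8 10.0 10.1 | -6 10.0 9.9 | -4 9.9 9.9 | -2 10.0 9.9 | 0 9.9 10.0 | 2 10.0 9.8 | 4 35.6 34.9 | 6 53.1 54.5 |
```

View pics/w5.png

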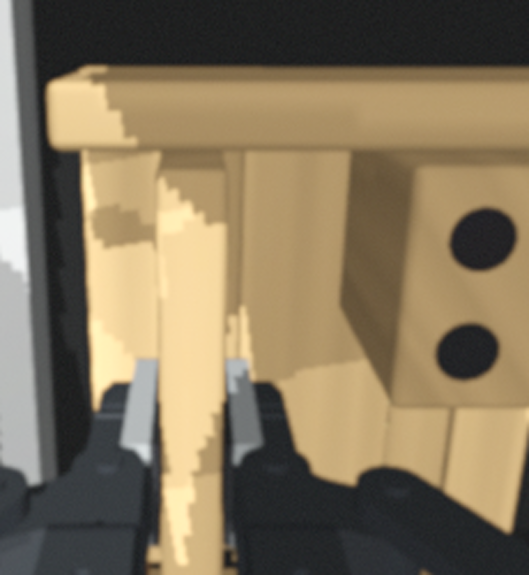

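The groove's right edge shows to the right of the rail at (235,200), so the rail sits about 1.6 mm too far toward the bar. I'll shift it and lower again.

Emit:
{"name": "drive_tool", "arguments": {"targets": [[0,0.0065,0,0,0,0,1],[0,0,0,0,0,0,1],[0,0,0.02,0,0,0,1],[0,0,0.01,0,0,0,1],[0,0,0.007,0,0,0,1],[0,0,0,0,0,0,1]]}}

```text
t: 7.9
tcp_pos: [574.4, 76.3, 31.2]
eef_rot: [2.409, 2.016, -0.0]
ft_force: [0.1, -0.1, 0.3]
gripper_width: 11.6
finger_force: 60.2
```

Emit:
{"name": "drive_tool", "arguments": {"targets": [[0.008,0,0,0,0,0,1],[0,0,0.002,0,0,0,1],[0,0,0,0,0,0,0.78],[0,0,0,0,0,0,0.78],[0,0,0,0,0,0,0.75],[0,0,-0.1,0,0,0,0.75],[0,0,-0.2,0,0,0,0.75],[0,0,-0.2,0,0,0,0.75],[0,0,0,0,0,0,0.7],[0,0,0,0,0,0,0.6]]}}

```text
t: 9.15
tcp_pos: [574.1, 78.3, 155.4]
eef_rot: [-2.409, -2.016, 0.001]
ft_force: [-0.8, -0.6, -0.3]
gripper_width: 34.0
finger_force: 0.0
```

Run:
```python
from rel import *
i=optics.get_image("wrist"); np.savez("im_w6.npz",**i)
rel(i,37,(150,0,285,384))
# short rail from im_w2
j=dict(np.load("im_w2.npz")); print("short", top(j,(60,150,120,275),32,2.5,woodmask(j)))
plan(509,-228,140,np.radians(75),0.6)
```

```text
rail [575.5  77.6] [117.6  13.8] 79.9 36.8 1974 rel x -28.25098164094755 far y 61.668686563012486 block [637.6 105.2] -10.1
short ((array([ 510.2, -229.6]), array([75.3, 14.7]), 74.74), np.float64(31.810683588635804), np.int64(1405))
t 9.2 tcp [573.6  78.3 154.5] w 34.1 n 6
[-0.209, -0.006, 0.01, -0.0, 0.0, 0.007, 0.6]
[-0.209, -0.004, 0.01, -0.0, 0.0, 0.007, 0.6]
[-0.208, -0.001, 0.01, -0.0, 0.0, 0.007, 0.6]
[-0.209, 0.002, 0.01, -0.0, 0.0, 0.007, 0.6]
[-0.208, 0.006, 0.009, -0.001, 0.0, 0.007, 0.6]
[-0.209, 0.008, 0.01, -0.0, 0.0, 0.007, 0.6]
```

Emit:
{"name": "drive_tool", "arguments": {"targets": [[-0.209,-0.006,0.01,0,0,0.007,0.6],[-0.209,-0.004,0.01,0,0,0.007,0.6],[-0.209,-0.001,0.01,0,0,0.007,0.6],[-0.209,0.002,0.01,0,0,0.007,0.6],[-0.209,0.006,0.01,0,0,0.007,0.6],[-0.209,0.008,0.01,0,0,0.007,0.6],[0,0,0,0,0,0,0.6],[0,0,0,0,0,0,0.6],[0,0,0,0,0,0,0.6]]}}

```text
t: 10.32
tcp_pos: [509.8, -227.1, 140.1]
eef_rot: [-2.489, -1.914, 0.001]
ft_force: [-0.2, -0.2, -0.4]
gripper_width: 34.7
finger_force: 0.0
```

Run:
```python
from h import *
i=optics.get_image("wrist"); np.savez("im_w7.npz",**i); save(i,"w7.png")
print("short", top(i,(0,0,512,384),32,2.5,woodmask(i)))
(c,s,a),_,_=top(i,(0,0,512,384),32,2.5,woodmask(i))
plan(c[0],c[1],24,np.radians(a),0.6,v=.15)
```

```text
short ((array([ 509.1, -229.3]), array([74.4, 13.7]), 74.78), np.float64(31.790926662148383), np.int64(1327))
t 10.38 tcp [ 510.  -227.1  140.4] w 34.4 n 4
[-0.002, -0.0, 0.116, -0.0, -0.0, 0.001, 0.6]
[-0.003, -0.0, 0.117, -0.0, -0.0, 0.001, 0.6]
[-0.002, -0.0, 0.116, -0.0, -0.0, 0.001, 0.6]
[-0.003, -0.001, 0.117, -0.0, -0.0, 0.0, 0.6]
```

Emit:
{"name": "drive_tool", "arguments": {"targets": [[-0.01,0,0.15,0,0,0.001,0.6],[0,0,0.15,0,0,0.001,0.6],[0,0,0.12,0,0,0,0.6],[0,0,0.045,0,0,0,0.6],[0,0,0,0,0,0,0.6],[0,0,0,0,0,0,1],[0,0,0,0,0,0,1],[0,0,0,0,0,0,1],[0,0,0,0,0,0,1]]}}

```text
t: 11.5
tcp_pos: [510.4, -231.5, 26.0]
eef_rot: [2.493, 1.907, 0.002]
ft_force: [-0.2, 0.8, 5.7]
gripper_width: 11.6
finger_force: 60.3
```

Emit:
{"name": "drive_tool", "arguments": {"targets": [[0,0,-0.2,0,0,0,1],[0,0,-0.24,0,0,0,1],[0,0,0,0,0,0,1]]}}

```text
t: 11.88
tcp_pos: [512.4, -232.9, 139.8]
eef_rot: [2.487, 1.902, 0.006]
ft_force: [-0.1, -0.4, -1.6]
gripper_width: 11.8
finger_force: 59.5
```

Run:
```python
from h import *
plan(626.7,44.4,130,np.radians(79.9),1)
```

```text
t 11.88 tcp [ 512.4 -232.9  139.8] w 11.8 n 6
[0.198, 0.025, 0.006, 0.001, 0.0, -0.007, 1.0]
[0.198, 0.028, 0.006, 0.001, 0.0, -0.007, 1.0]
[0.198, 0.031, 0.006, 0.001, 0.0, -0.008, 1.0]
[0.197, 0.034, 0.006, 0.001, 0.001, -0.007, 1.0]
[0.197, 0.036, 0.006, 0.001, 0.0, -0.008, 1.0]
[0.196, 0.04, 0.007, 0.0, 0.001, -0.007, 1.0]
```

Emit:
{"name": "drive_tool", "arguments": {"targets": [[0.198,0.025,0.006,0,0,-0.007,1],[0.198,0.028,0.006,0,0,-0.007,1],[0.198,0.031,0.006,0,0,-0.008,1],[0.197,0.034,0.006,0,0,-0.007,1],[0.197,0.036,0.006,0,0,-0.008,1],[0.196,0.04,0.006,0,0,-0.007,1],[0,0,0.1,0,0,0,1],[0,0,0,0,0,0,1],[0,0,0,0,0,0,1],[0,0,0,0,0,0,1]]}}

```text
t: 13.12
tcp_pos: [624.0, 45.7, 101.3]
eef_rot: [2.41, 2.014, 0.001]
ft_force: [-0.2, 0.6, 0.0]
gripper_width: 11.5
finger_force: 59.5
```

Run:
```python
from h import *
i=optics.get_image("wrist"); np.savez("im_w8.npz",**i); save(i,"w8.png")
s=status.observe(); t=s["tcp_pos"]; print(t,s["eef_rot"])
w=woodmask(i)
(c,sz,a),z,n=top(i,(200,60,310,384),t[2]+6,3,w); print("rail",c,sz,a,z,n)
(cb,sb,ab),_,_=top(i,(100,0,512,384),58,3,w); print(cb,sb,ab)
y=np.radians(-10.15); X=np.array([np.cos(y),np.sin(y)]);Y=np.array([-X[1],X[0]]);d=c-cb
print("rel x",28+d@X,"far y",41+d@Y+sz[0]/2)
```

```text
[624.05980407  45.76108905 101.41153577] [2.40932422e+00 2.01442977e+00 1.62855356e-03]
rail [625.4  47.5] [74.5 13.5] 80.13 107.14171356492507 3801
[638.1 104.4] [48.  43.3] -10.19
rel x 25.52600597393974 far y 20.002430492259847
```

View pics/w8.png

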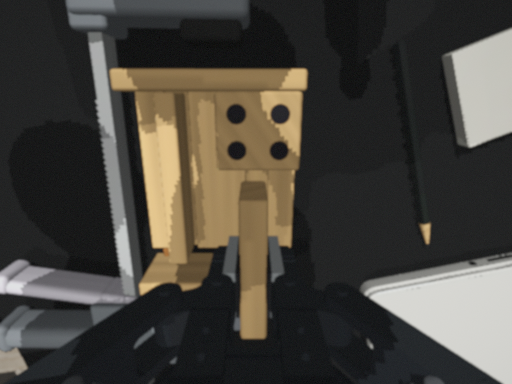

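The short rail is at (253,260) px, in front of the pen block at (258,130), and the long rail is seated at (178,190). I'll correct by +2.5 mm in x and −2.5 mm in y, lower it and re-measure.

Emit:
{"name": "drive_tool", "arguments": {"targets": [[-0.01,0.01,0.1,0,0,0,1],[0,0,0.13,0,0,0,1],[0,0,0,0,0,0,1],[0,0,0,0,0,0,1],[0,0,0,0,0,0,1]]}}

```text
t: 13.8
tcp_pos: [626.9, 43.4, 44.7]
eef_rot: [2.408, 2.015, 0.004]
ft_force: [0.3, -0.4, -0.6]
gripper_width: 12.0
finger_force: 59.5
```

Run:
```python
from h import *
i=optics.get_image("wrist"); np.savez("im_w9.npz",**i)
s=status.observe(); t=s["tcp_pos"]; print(t,s["ft_force"])
w=woodmask(i)
(c,sz,a),z,n=top(i,(200,100,310,384),t[2]+6,2.5,w); print("rail",c,sz,a,z,n)
(cb,sb,ab),_,_=top(i,(100,0,512,384),58,3,w); print(cb,sb,ab)
y=np.radians(-10.15); X=np.array([np.cos(y),np.sin(y)]);Y=np.array([-X[1],X[0]]);d=c-cb
print("rel x",28+d@X,"far y",41+d@Y+sz[0]/2)
```

```text
[626.74623605  43.43418208  44.63630464] [ 0.26587252 -0.30061926 -0.35752614]
rail [628.   44.5] [73.2 13.5] 79.82 50.565882848699935 3769
[638.3 104.5] [47.5 43.4] -10.18
rel x 28.434745399975977 far y 16.72388812976638
```

Emit:
{"name": "drive_tool", "arguments": {"targets": [[0,0,0.025,0,0,0,1],[0,0,0.02,0,0,0,1],[0,0,0.008,0,0,0,1],[0,0,0,0,0,0,1],[0,0,0,0,0,0,1]]}}

```text
t: 14.48
tcp_pos: [625.6, 43.6, 31.0]
eef_rot: [2.409, 2.016, 0.0]
ft_force: [-2.9, -0.1, 8.6]
gripper_width: 12.0
finger_force: 60.7
```

Emit:
{"name": "drive_tool", "arguments": {"targets": [[0.006,0,0,0,0,0,1],[0,0,0,0,0,0,1],[0,0,0,0,0,0,0.78],[0,0,0,0,0,0,0.78],[0,0,0,0,0,0,0.75],[0,0,-0.1,0,0,0,0.75],[0,0,-0.2,0,0,0,0.75],[0,0,-0.2,0,0,0,0.6],[-0.1,0,-0.2,0,0,0,0.3],[-0.2,0,-0.2,0,0,0,0],[-0.1,0,0,0,0,0,0],[0,0,0,0,0,0,0]]}}

```text
t: 15.98
tcp_pos: [609.2, -49.2, 249.4]
eef_rot: [2.411, 2.013, 0.0]
ft_force: [0.6, 0.2, 0.1]
gripper_width: 85.5
finger_force: 0.0
```

Run:
```python
from h import *
i=optics.get_image("wrist"); np.savez("im_w10.npz",**i); save(i,"w10.png")
s=status.observe(); t=s["tcp_pos"]; print(t)
w=woodmask(i)
b=top(i,(0,0,512,384),58,3,w)[0]; print("block",b)
p=cloud(i);v=p.reshape(-1,3)
y=np.radians(b[2]); X=np.array([np.cos(y),np.sin(y)]);Y=np.array([-X[1],X[0]])
O=b[0]-28*X-41*Y; print("O",O)
tx=(v[:,:2]-O)@X; ty=(v[:,:2]-O)@Y; z=v[:,2]; ww=w.ravel()
for x,zt in ((-28,37),(28,37),(0,46)):
    m=(abs(tx-x)<6)&(abs(z-zt)<3)&ww; print(x,"y range",np.percentile(ty[m],[1,50,99]).round(1))
# clamp grey: handle & trigger
m=(tx<-70)&(ty<0)&(z>12)&(z<45)
m=m.reshape(w.shape).astype(np.uint8)*255; cv2.imwrite("m.png",m)
for a in (-100,-110,-120,-130,-140,-150,-160):
    k=(abs(tx-a)<3)&(ty<10)&(ty>-120)&(z>15)&(z<45)
    h,e=np.histogram(ty[k],np.arange(-120,11,3)); print(a,[int(e[j]) for j in np.nonzero(h>2)[0]])
```

```text
[609.07254143 -47.96407702 248.71168205]
block (array([636.4,  96. ]), array([48.6, 28.8]), -10.24)
O [601.55734768  60.63066894]
-28 y range [-46.9  10.2  59.8]
28 y range [-57.3  -9.1  27.5]
0 y range [-68.5 -63.  -57.7]
-100 [-120, -117, -114, -111, -108, -105, -99, -96, -90, -87, -84, -81, -78]
-110 [-120, -117, -114, -87, -84, -81, -78, -75]
-120 [-120, -117, -114, -87, -84, -81, -78, -75]
-130 [-120, -117, -114, -84, -81, -78, -75, -72]
-140 [-120, -117, -114, -81, -78, -75, -72]
-150 [-120, -117, -114, -81, -78, -75, -72, -69]
-160 [-120, -117, -114, -81, -78, -75, -72, -69, -66]
```

View pics/w10.png

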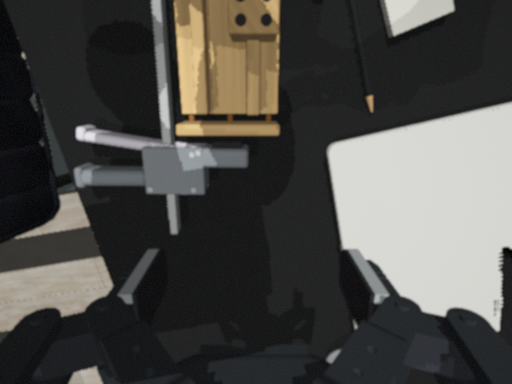

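Both rails are in their grooves. The trigger's end is at (85,132) px, the handle's at (85,177) and the head at (175,170). The head jaw stands clear of the right board, whose edge is at v≈137.

Run:
```python
from h import *
i=dict(np.load("im_w10.npz")); p=cloud(i); z=p[...,2]; w=woodmask(i)
def comp(box,zl,zh,zp):
    b=np.zeros(z.shape,bool); b[box[1]:box[3],box[0]:box[2]]=1
    m=b&(z>zl)&(z<zh)&~w
    k,l,s,c=cv2.connectedComponentsWithStats(m.astype(np.uint8)); j=1+np.argmax(s[1:,4])
    v,u=np.nonzero(l==j); q=rayplane(i,np.c_[u,v],zp); return rect(q),np.median(z[l==j]),s[j,4]
print("handle",comp((60,160,141,200),28,36,33))
print("trigger",comp((60,118,146,158),20,36,31))
print("head+jaw",comp((140,135,255,200),36,41,38))
print("bar",comp((140,0,180,140),22,30,27), comp((160,197,185,240),22,30,27))
a=dict(np.load("im_w8.npz")); z=cloud(a)[...,2]; w=woodmask(a); i=a
print("farjaw",comp((60,0,260,40),30,42,38))
```

```text
handle ((array([438.5, -33.8]), array([78. , 25.8]), -14.05), np.float64(32.36184510434005), np.int32(1054))
trigger ((array([457. ,  11.7]), array([78. , 16.6]), -19.29), np.float64(30.21098197781861), np.int32(818))
head+jaw ((array([543.2, -41.8]), array([119.3,  54.6]), -10.27), np.float64(37.78356014390073), np.int32(3531))
bar ((array([530.6,  66.6]), array([139.5,  11. ]), 78.95), np.float64(26.671326626503628), np.int32(1313)) ((array([499.3, -94.6]), array([47.3, 10.9]), 79.59), np.float64(26.70621273984369), np.int32(289))
farjaw ((array([594.4, 172.3]), array([100.1,  19.2]), -10.16), np.float64(36.02455221161783), np.int32(5122))
```

Run:
```python
from h import *
plan(450,-14.5,110,np.radians(169),0)
```

```text
t 16.02 tcp [609.1 -48.  248.7] w 85.3 n 9
[0.002, -0.072, 0.062, 0.0, -0.0, -0.087, 0.0]
[0.015, -0.071, 0.062, 0.0, -0.0, -0.086, 0.0]
[0.026, -0.067, 0.062, 0.0, -0.0, -0.087, 0.0]
[0.038, -0.062, 0.062, 0.0, -0.0, -0.086, 0.0]
[0.048, -0.054, 0.061, 0.0, -0.0, -0.087, 0.0]
[0.056, -0.045, 0.062, 0.0, -0.0, -0.086, 0.0]
[0.063, -0.035, 0.061, 0.0, -0.0, -0.087, 0.0]
[0.068, -0.024, 0.062, 0.0, -0.0, -0.086, 0.0]
[0.072, -0.011, 0.061, 0.0, -0.0, -0.087, 0.0]
```

Emit:
{"name": "drive_tool", "arguments": {"targets": [[0.002,-0.072,0.062,0,0,-0.087,0],[0.015,-0.071,0.062,0,0,-0.087,0],[0.026,-0.067,0.062,0,0,-0.087,0],[0.038,-0.062,0.062,0,0,-0.086,0],[0.048,-0.054,0.062,0,0,-0.087,0],[0.056,-0.045,0.062,0,0,-0.086,0],[0.063,-0.035,0.062,0,0,-0.087,0],[0.068,-0.024,0.062,0,0,-0.086,0],[0.072,-0.011,0.062,0,0,-0.087,0],[0,0,0,0,0,0,0],[0,0,0,0,0,0,0]]}}

```text
t: 17.4
tcp_pos: [451.5, -14.4, 109.8]
eef_rot: [0.297, 3.126, 0.0]
ft_force: [0.5, -0.6, -0.2]
gripper_width: 85.7
finger_force: 0.0
```

Run:
```python
from h import *
i=optics.get_image("wrist"); np.savez("im_w11.npz",**i); save(i,"w11.png")
s=status.observe(); print(s["qpos"].round(2))
plan(450,-14.5,17.5,np.radians(169),0)
```

```text
[-0.19  0.22  1.97  0.    0.95 -1.57]
t 17.45 tcp [451.8 -14.6 110. ] w 85.4 n 2
[0.004, -0.0, 0.185, 0.0, 0.001, 0.001, 0.0]
[0.004, -0.001, 0.185, 0.0, 0.0, 0.0, 0.0]
```

View pics/w11.png

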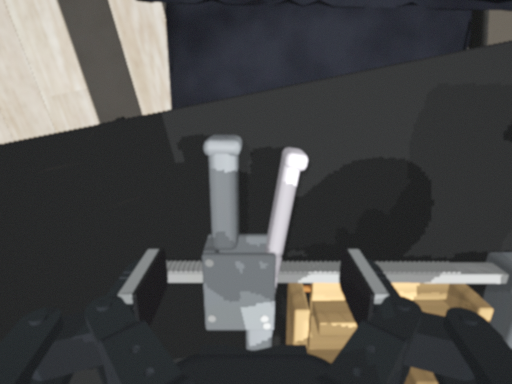

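The handle (212–238 px wide) and trigger (275–305) straddle the image centre at v≈195, directly below the TCP. I'll descend.

Emit:
{"name": "drive_tool", "arguments": {"targets": [[0.004,0,0.185,0,0,0,0],[0.004,0,0.14,0,0,0,0],[0,0,0.04,0,0,0,0],[0,0,0,0,0,0,0],[0,0,0,0,0,0,0],[0,0,0,0,0,0,0.3],[0,0,0,0,0,0,0.3],[0,0,0,0,0,0,0.3]]}}

```text
t: 18.45
tcp_pos: [448.7, -15.0, 19.2]
eef_rot: [0.293, 3.126, -0.002]
ft_force: [-1.1, -2.5, 6.0]
gripper_width: 59.8
finger_force: 6.1
```

```bash
cat > mon.py <<'E'
from h import *
import sys
def mon(tag):
    s=status.observe(); print("t %.2f tcp %s w %.1f F %.1f ft %s"%(s["t"],s["tcp_pos"].round(1),s["gripper_width"],s["finger_force"],s["ft_force"].round(1)))
    for n in ("scene","side"):
        i=optics.get_image(n); np.savez("m_%s_%s.npz"%(n,tag),**i)
    i=dict(np.load("m_scene_%s.npz"%tag)); p=cloud(i); v=p.reshape(-1,3); w=woodmask(i).ravel()
    # profile along tidy y at tidy x in strips
    y=np.radians(-10.2);X=np.array([np.cos(y),np.sin(y)]);Y=np.array([-X[1],X[0]]);O=np.array([602.8,69.4])
    tx=(v[:,:2]-O)@X;ty=(v[:,:2]-O)@Y;z=v[:,2]
    def r(m): return (np.percentile(ty[m],[3,97]).round(1),int(m.sum())) if m.sum()>3 else None
    print("Lboard",r(w&(abs(z-46)<4)&(ty>50)&(tx<0)&(tx>-50)),"Rboard",r(w&(abs(z-46)<4)&(ty<-20)&(tx<50)&(tx>-50)),
     "farjaw",r(~w&(abs(z-37)<5)&(ty>72)&(ty<150)&(tx>-40)&(tx<20)),"headjaw",r(~w&(abs(z-37)<5)&(ty<-50)&(ty>-140)&(tx>-40)&(tx<-20)))
mon(sys.argv[1])
E
python3 mon.py 0
```

```text
t 18.45 tcp [448.7 -15.   19.2] w 59.8 F 6.1 ft [-1.1 -2.5  6. ]
Lboard (array([64.8, 75.9]), 84) Rboard (array([-75.8, -64.5]), 141) farjaw (array([ 93.6, 125.2]), 232) headjaw (array([-112.6,  -91.5]), 54)
```

Emit:
{"name": "drive_tool", "arguments": {"targets": [[0,0,0,0,0,0,0.4],[0,0,0,0,0,0,0.5],[0,0,0,0,0,0,0.59],[0,0,0,0,0,0,0.59],[0,0,0,0,0,0,0.59]]}}

```text
t: 19.18
tcp_pos: [448.5, -17.3, 20.3]
eef_rot: [0.29, 3.126, -0.008]
ft_force: [-6.2, -13.7, 18.0]
gripper_width: 35.4
finger_force: 15.7
```

```bash
python3 mon.py 1
```

```text
t 19.18 tcp [448.5 -17.3  20.3] w 35.4 F 15.7 ft [ -6.2 -13.7  18. ]
Lboard (array([64.9, 76.4]), 82) Rboard (array([-75.6, -64.4]), 141) farjaw (array([ 88.8, 120.6]), 222) headjaw (array([-113.5,  -84. ]), 60)
```

Emit:
{"name": "drive_tool", "arguments": {"targets": [[0,0,0,0,0,0,0.3],[0,0.02,0,0,0,0,0],[0,0.02,0,0,0,0,0],[0,0,0,0,0,0,0],[0,0,0,0,0,0,0],[0,0,0,0,0,0,0.3],[0,0,0,0,0,0,0.3],[0,0,0,0,0,0,0.3]]}}

```text
t: 20.27
tcp_pos: [449.7, -5.5, 18.6]
eef_rot: [-0.293, -3.127, 0.003]
ft_force: [-2.2, -5.1, 5.2]
gripper_width: 59.7
finger_force: 7.3
```

```bash
python3 mon.py 2
```

```text
t 20.27 tcp [449.7  -5.5  18.6] w 59.7 F 7.3 ft [-2.2 -5.1  5.2]
Lboard (array([64.8, 76.2]), 83) Rboard (array([-75.5, -64.3]), 142) farjaw (array([ 88.3, 120. ]), 228) headjaw (array([-104.6,  -83.7]), 51)
```

Emit:
{"name": "drive_tool", "arguments": {"targets": [[0,-0.008,0,0,0,0,0.4],[0,-0.008,0,0,0,0,0.5],[0,-0.006,0,0,0,0,0.59],[0,0,0,0,0,0,0.59],[0,0,0,0,0,0,0.59]]}}

```text
t: 21.0
tcp_pos: [448.3, -12.1, 19.9]
eef_rot: [-0.289, -3.128, 0.006]
ft_force: [-6.5, -9.4, 20.3]
gripper_width: 35.4
finger_force: 19.5
```

Emit:
{"name": "drive_tool", "arguments": {"targets": [[0,0,0,0,0,0,0.3],[0,0.025,0,0,0,0,0],[0,0.022,0,0,0,0,0],[0,0,0,0,0,0,0],[0,0,0,0,0,0,0],[0,0,0,0,0,0,0.3],[0,0,0,0,0,0,0.3],[0,0,0,0,0,0,0.3]]}}

```text
t: 22.0
tcp_pos: [450.2, 0.0, 18.6]
eef_rot: [-0.292, -3.126, 0.005]
ft_force: [-4.0, -7.7, 7.2]
gripper_width: 59.8
finger_force: 7.2
```

```bash
python3 mon.py 3
```

```text
t 22.00 tcp [450.2   0.   18.6] w 59.8 F 7.2 ft [-4.  -7.7  7.2]
Lboard (array([65.8, 76.6]), 81) Rboard (array([-73.3, -61.9]), 147) farjaw (array([ 80.8, 113.1]), 219) headjaw (array([-99. , -80.7]), 42)
```

```bash
cat > prof.py <<'E'
from h import *
import sys
def prof(tag):
  for n in ("scene","side"):
    i=dict(np.load("m_%s_%s.npz"%(n,tag))); p=cloud(i); v=p.reshape(-1,3); w=woodmask(i).ravel()
    y=np.radians(-10.2);X=np.array([np.cos(y),np.sin(y)]);Y=np.array([-X[1],X[0]]);O=np.array([602.8,69.4])
    tx=(v[:,:2]-O)@X;ty=(v[:,:2]-O)@Y;z=v[:,2]
    for a,b in ((66,98),(-100,-56)):
        o=[]
        for c in range(a,b,2):
            m=(abs(ty-c)<1)&(tx>-40)&(tx<10)&(z<70)
            o.append("%d:%s%s"%(c,int(np.percentile(z[m],90)) if m.sum()>2 else "-", "w" if m.sum()>2 and w[m].mean()>.5 else ""))
        print(n,tag," ".join(o))
for t in sys.argv[1:]: prof(t)
E
python3 prof.py 0 3
```

```text
scene 0 66:48w 68:47w 70:48w 72:48w 74:48w 76:45w 78:1 80:2 82:1 84:2 86:1 88:2 90:2 92:34 94:35 96:36
scene 0 -100:40 -98:40 -96:40 -94:40 -92:37 -90:37 -88:36 -86:37 -84:34 -82:- -80:- -78:- -76:46w -74:48w -72:48w -70:48w -68:47w -66:47w -64:43w -62:6w -60:6w -58:4w
side 0 66:- 68:45w 70:- 72:- 74:- 76:- 78:- 80:- 82:- 84:- 86:- 88:- 90:- 92:- 94:- 96:-
side 0 -100:38 -98:- -96:- -94:- -92:- -90:- -88:- -86:- -84:- -82:44w -80:45w -78:44w -76:40w -74:46w -72:46w -70:44w -68:- -66:- -64:- -62:- -60:- -58:-
scene 3 66:48w 68:48w 70:47w 72:49w 74:47w 76:46w 78:29 80:35 82:36 84:37 86:37 88:36 90:35 92:39 94:40 96:40
scene 3 -100:40 -98:42 -96:41 -94:41 -92:41 -90:41 -88:41 -86:41 -84:39 -82:37 -80:39 -78:39 -76:38w -74:46w -72:48w -70:48w -68:48w -66:48w -64:47w -62:43w -60:3w -58:6w
side 3 66:44w 68:44w 70:- 72:- 74:- 76:- 78:- 80:- 82:- 84:- 86:- 88:- 90:- 92:37 94:38 96:-
side 3 -100:38 -98:38 -96:40 -94:39 -92:40 -90:37 -88:- -86:- -84:- -82:39 -80:45w -78:44w -76:44w -74:45w -72:46w -70:- -68:45w -66:- -64:- -62:- -60:- -58:-
```

Emit:
{"name": "drive_tool", "arguments": {"targets": [[0,-0.01,0,0,0,0,0.36],[0,-0.008,0,0,0,0,0.4],[0,-0.008,0,0,0,0,0.44],[0,0,0,0,0,0,0.44],[0,0,0,0,0,0,0.44]]}}

```text
t: 22.72
tcp_pos: [449.2, -4.4, 19.0]
eef_rot: [-0.297, -3.126, -0.001]
ft_force: [-2.7, 1.5, 11.2]
gripper_width: 47.8
finger_force: 9.0
```

```bash
python3 mon.py 4; python3 prof.py 4|grep scene
```

```text
t 22.73 tcp [449.2  -4.4  19. ] w 47.8 F 9.0 ft [-2.7  1.5 11.2]
Lboard (array([66. , 77.2]), 81) Rboard (array([-72.4, -60.8]), 150) farjaw (array([ 80.6, 112.6]), 211) headjaw (array([-100.1,  -79.7]), 48)
scene 4 66:48w 68:47w 70:48w 72:49w 74:47w 76:48w 78:44w 80:36 82:37 84:37 86:38 88:37 90:36 92:40 94:41 96:41
scene 4 -100:42 -98:42 -96:42 -94:42 -92:42 -90:41 -88:41 -86:42 -84:42 -82:40 -80:40 -78:39 -76:39w -74:- -72:46w -70:48w -68:48w -66:47w -64:49w -62:46w -60:39w -58:5w
```

Emit:
{"name": "drive_tool", "arguments": {"targets": [[0,-0.005,0,0,0,0,0.47],[0,-0.005,0,0,0,0,0.5],[0,0,0,0,0,0,0.5],[0,0,0,0,0,0,0.5]]}}

```text
t: 23.32
tcp_pos: [449.2, -6.3, 19.2]
eef_rot: [-0.297, -3.127, -0.003]
ft_force: [-2.8, 5.5, 12.1]
gripper_width: 42.6
finger_force: 9.6
```

```bash
python3 mon.py 5
```

```text
t 23.32 tcp [449.2  -6.3  19.2] w 42.6 F 9.6 ft [-2.8  5.5 12.1]
Lboard (array([65.2, 76.5]), 83) Rboard (array([-70.8, -59.3]), 142) farjaw (array([ 80. , 111.5]), 217) headjaw (array([-102.8,  -77.6]), 59)
```

Emit:
{"name": "drive_tool", "arguments": {"targets": [[0,-0.004,0,0,0,0,0.53],[0,-0.004,0,0,0,0,0.55],[0,0,0,0,0,0,0.55]]}}

```text
t: 23.8
tcp_pos: [449.0, -8.1, 19.5]
eef_rot: [0.296, 3.127, 0.003]
ft_force: [-3.2, 5.8, 15.1]
gripper_width: 38.7
finger_force: 12.0
```

Emit:
{"name": "drive_tool", "arguments": {"targets": [[0,-0.004,0,0,0,0,0.565],[0,-0.004,0,0,0,0,0.58],[0,0,0,0,0,0,0.58]]}}

```text
t: 24.18
tcp_pos: [448.9, -9.5, 19.6]
eef_rot: [0.298, 3.127, 0.005]
ft_force: [-1.5, 8.6, 14.7]
gripper_width: 35.9
finger_force: 10.7
```

```bash
python3 mon.py 6
```

```text
t 24.18 tcp [448.9  -9.5  19.6] w 35.9 F 10.7 ft [-1.5  8.6 14.7]
Lboard (array([62.6, 73.8]), 85) Rboard (array([-69.4, -57.9]), 148) farjaw (array([ 77.2, 109.1]), 219) headjaw (array([-108.1,  -77.1]), 64)
```

Emit:
{"name": "drive_tool", "arguments": {"targets": [[0,0,0,0,0,0,0.3],[0,0.025,0,0,0,0,0],[0,0.025,0,0,0,0,0],[0,0,0,0,0,0,0],[0,0,0,0,0,0,0],[0,0,0,0,0,0,0.3],[0,0,0,0,0,0,0.3],[0,0,0,0,0,0,0.3]]}}

```text
t: 25.28
tcp_pos: [450.7, 0.1, 18.5]
eef_rot: [-0.294, -3.127, 0.003]
ft_force: [-2.9, -4.7, 4.5]
gripper_width: 60.3
finger_force: 5.7
```

Emit:
{"name": "drive_tool", "arguments": {"targets": [[0,-0.005,0,0,0,0,0.34],[0,-0.003,0,0,0,0,0.36],[0,0,0,0,0,0,0.36]]}}

```text
t: 25.65
tcp_pos: [450.0, -1.5, 18.8]
eef_rot: [-0.294, -3.127, 0.002]
ft_force: [-3.4, -3.7, 9.2]
gripper_width: 54.8
finger_force: 7.6
```

```bash
python3 mon.py 7
```

```text
t 25.65 tcp [450.   -1.5  18.8] w 54.8 F 7.6 ft [-3.4 -3.7  9.2]
Lboard (array([62.2, 73.5]), 82) Rboard (array([-69.6, -57.9]), 148) farjaw (array([ 77.1, 109. ]), 213) headjaw (array([-98.3, -77.3]), 49)
```

Emit:
{"name": "drive_tool", "arguments": {"targets": [[0,-0.003,0,0,0,0,0.38],[0,0,0,0,0,0,0.38],[0,-0.003,0,0,0,0,0.4],[0,0,0,0,0,0,0.4]]}}

```text
t: 26.25
tcp_pos: [449.7, -2.9, 19.1]
eef_rot: [-0.294, -3.127, 0.002]
ft_force: [-3.5, -2.4, 11.9]
gripper_width: 51.5
finger_force: 10.1
```

Emit:
{"name": "drive_tool", "arguments": {"targets": [[0,-0.003,0,0,0,0,0.42],[0,0,0,0,0,0,0.42]]}}

```text
t: 26.5
tcp_pos: [449.6, -3.5, 19.2]
eef_rot: [-0.295, -3.127, 0.001]
ft_force: [-4.9, -2.6, 12.6]
gripper_width: 49.5
finger_force: 11.1
```

```bash
python3 mon.py 8; python3 prof.py 8|grep scene
```

```text
t 26.50 tcp [449.6  -3.5  19.2] w 49.5 F 11.1 ft [-4.9 -2.6 12.6]
Lboard (array([62.3, 73.5]), 85) Rboard (array([-69.3, -57.7]), 143) farjaw (array([ 77. , 108.2]), 216) headjaw (array([-101.7,  -76.8]), 54)
scene 8 66:48w 68:49w 70:47w 72:48w 74:45w 76:35 78:37 80:38 82:37 84:36 86:35 88:39 90:41 92:40 94:41 96:41
scene 8 -100:42 -98:41 -96:42 -94:42 -92:42 -90:42 -88:41 -86:41 -84:41 -82:41 -80:40 -78:40 -76:38 -74:38 -72:- -70:45w -68:48w -66:48w -64:47w -62:48w -60:48w -58:45w
```

Emit:
{"name": "drive_tool", "arguments": {"targets": [[0,-0.003,0,0,0,0,0.44],[0,0,0,0,0,0,0.44]]}}

```text
t: 26.85
tcp_pos: [449.4, -4.3, 19.4]
eef_rot: [-0.295, -3.127, 0.001]
ft_force: [-4.0, -2.8, 14.6]
gripper_width: 48.2
finger_force: 12.8
```

Emit:
{"name": "drive_tool", "arguments": {"targets": [[0,-0.003,0,0,0,0,0.46],[0,0,0,0,0,0,0.46]]}}

```text
t: 27.1
tcp_pos: [449.3, -5.1, 19.6]
eef_rot: [-0.294, -3.127, 0.002]
ft_force: [-5.4, -3.3, 17.8]
gripper_width: 46.5
finger_force: 14.7
```

Emit:
{"name": "drive_tool", "arguments": {"targets": [[0,-0.002,0,0,0,0,0.475],[0,0,0,0,0,0,0.475]]}}

```text
t: 27.35
tcp_pos: [449.1, -5.7, 19.7]
eef_rot: [-0.294, -3.127, 0.002]
ft_force: [-5.8, -3.8, 18.4]
gripper_width: 45.3
finger_force: 16.7
```

```bash
python3 mon.py 9; python3 prof.py 9|grep scene
```

```text
t 27.35 tcp [449.1  -5.7  19.7] w 45.3 F 16.7 ft [-5.8 -3.8 18.4]
Lboard (array([62.4, 73.7]), 85) Rboard (array([-69.1, -57.1]), 145) farjaw (array([ 76.6, 107.6]), 212) headjaw (array([-104. ,  -76.8]), 61)
scene 9 66:48w 68:48w 70:48w 72:48w 74:46w 76:36 78:37 80:37 82:37 84:38 86:39 88:40 90:42 92:42 94:41 96:41
scene 9 -100:40 -98:41 -96:41 -94:41 -92:42 -90:42 -88:40 -86:42 -84:42 -82:42 -80:40 -78:40 -76:39 -74:37 -72:39w -70:46w -68:48w -66:47w -64:48w -62:48w -60:47w -58:44w
```

Emit:
{"name": "drive_tool", "arguments": {"targets": [[0,-0.003,0,0,0,0,0.495],[0,0,0,0,0,0,0.495],[0,0,0,0,0,0,0.495]]}}

```text
t: 27.82
tcp_pos: [449.0, -6.4, 20.0]
eef_rot: [-0.292, -3.127, 0.002]
ft_force: [-6.9, -3.3, 21.3]
gripper_width: 43.1
finger_force: 20.8
```

Emit:
{"name": "drive_tool", "arguments": {"targets": [[0,-0.002,0,0,0,0,0.51],[0,0,0,0,0,0,0.51],[0,0,0,0,0,0,0.51]]}}

```text
t: 28.2
tcp_pos: [448.8, -7.0, 20.1]
eef_rot: [-0.291, -3.127, 0.003]
ft_force: [-6.3, -3.0, 23.8]
gripper_width: 42.2
finger_force: 23.2
```

Emit:
{"name": "drive_tool", "arguments": {"targets": [[0,-0.002,0,0,0,0,0.52],[0,0,0,0,0,0,0.52],[0,0,0,0,0,0,0.52]]}}

```text
t: 28.58
tcp_pos: [448.8, -7.4, 20.2]
eef_rot: [-0.291, -3.127, 0.003]
ft_force: [-6.2, -1.8, 24.3]
gripper_width: 41.6
finger_force: 24.6
```

Emit:
{"name": "drive_tool", "arguments": {"targets": [[0,0,0,0,0,0,0.52],[0,0,0,0,0,0,0.52],[0,0,0,0,0,0,0.52],[0,0,0,0,0,0,0.52]]}}

```text
t: 29.08
tcp_pos: [448.8, -7.4, 20.3]
eef_rot: [-0.291, -3.127, 0.003]
ft_force: [-6.9, -3.4, 23.3]
gripper_width: 41.5
finger_force: 24.6
```

```bash
python3 mon.py 10; python3 prof.py 10|grep scene
python3 - <<'E'
from h import *
a=dict(np.load("m_scene_10.npz"));b=dict(np.load("m_scene_0.npz"))
for n,i in (("before",b),("now",a)):
    w=woodmask(i)
    v=cloud(i).reshape(-1,3);y=np.radians(-10.2);X=np.array([np.cos(y),np.sin(y)]);Y=np.array([-X[1],X[0]]);O=np.array([602.8,69.4])
    tx=(v[:,:2]-O)@X;ty=(v[:,:2]-O)@Y;z=v[:,2];ww=w.ravel()
    for x in (-28,28):
        m=ww&(abs(tx-x)<6)&(abs(z-37)<3)&(ty<60)&(ty>-57); print(n,x,m.sum(),np.percentile(ty[m],[2,98]).round(1),np.median(z[m]).round(1))
    m=ww&(abs(z-46)<3)&(ty<-40); print("Rboard",rect(v[m])); m=ww&(abs(z-46)<3)&(ty>58)&(tx<0); print("Lb",rect(v[m]))
E
```

```text
t 29.07 tcp [448.8  -7.4  20.3] w 41.5 F 24.6 ft [-6.9 -3.4 23.3]
Lboard (array([62.3, 73.7]), 85) Rboard (array([-69.1, -57.5]), 142) farjaw (array([ 76.6, 107. ]), 208) headjaw (array([-105.2,  -76.8]), 67)
scene 10 66:48w 68:48w 70:47w 72:48w 74:44w 76:36 78:36 80:38 82:36 84:37 86:38 88:41 90:40 92:40 94:41 96:41
scene 10 -100:40 -98:40 -96:42 -94:42 -92:42 -90:41 -88:41 -86:41 -84:41 -82:41 -80:40 -78:40 -76:38 -74:38 -72:37w -70:46w -68:48w -66:47w -64:48w -62:47w -60:47w -58:46w
before -28 173 [-51.   57.2] 37.4
before 28 101 [-53.5  15.4] 37.3
Rboard (array([5.9e+02, 2.0e-01]), array([110. ,  12.2]), -10.75)
Lb (array([587.1, 143.5]), array([56.3, 11.8]), -9.35)
now -28 171 [-53.5  57.7] 37.4
now 28 97 [-54.3  13.3] 37.6
Rboard (array([592.5,   6.7]), array([110.5,  12.2]), -9.25)
Lb (array([586.5, 141.2]), array([56.4, 11.8]), -9.57)
```

```bash
python3 -c "
from rig import env
print(env.hand_in())"
```

```text
the job is handed in; nothing more can be done
None
```

I handed the job in at about 29 s: both rails are in their grooves, the right end board measures home to within camera error, and the trigger is still held at 24.6 N of finger force, about 22 N on the tidy by your figures.

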